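# Press a keyed shaft home into a pulley hub and hold it down

### The job

Take the keyed polishing shaft out of its wooden rest, put its round nose into the bore of the steel pulley hub and turn it until its key slips into the keyway (the red lines on shaft and hub then meet), then push it fully home, collar down on the hub, against the ejector spring in the bore. Finish while still holding the shaft pressed home, because the spring lifts it again if you let go. Leave the other things on the bench where they are.

Things in the scene. Friction and masses are not known exactly. Their poses are not given: they have to be found in the camera images.
- shaft: Loose keyed steel shaft, 96 mm long, about 0.22 kg, upright in the wooden rest, nose down. Origin at the tip of the nose, on the axis; z up toward the head. From the tip up: taper from 10 to 18 mm diameter over 6 mm, round shank of 18 mm diameter to 44 mm, dark collar of 40 mm diameter from 44 to 50 mm, square head 24 x 24 mm from 50 to 96 mm, gripped by its flats, which face the shaft's x and y.
- shaft_head (a point): Middle of the shaft's square head, on the axis, 73 mm above the tip of the nose; axes as shaft.
- shaft_collar (a point): Underside of the shaft's collar, on the axis, 44 mm above the tip of the nose; axes as shaft.
- rest: Wooden block 70 x 70 x 55 mm, fixed to the bench, with an upright round hole 29 mm wide through it in which the shaft stands, its collar lying on the block's top. Origin at the centre of its underside.
- hub: Steel pulley hub fixed on a blue base plate 110 x 110 x 12 mm, with an aluminium belt groove 80 mm wide round its foot and a boss of 56 mm diameter whose flat top is 72 mm above the bench. Origin at the centre of the base plate's underside, z up. An upright bore of 20 mm diameter runs down from the top. The shaft is home when its collar lies on the boss's top.
- hub_seat (a point): Centre of the bore at its mouth, on the boss's flat top, 72 mm above the hub's origin; axes as hub.
- ejector (a joint): Travel (m) of the spring-loaded brass ejector pin at the bottom of the bore: 0 up at rest, 0.010 when the shaft is home. At rest its top is 34 mm below the boss's top, so the nose meets it when the collar is still 10 mm above the boss. The spring pushes up with 4 N at first and 9 N with the shaft home.
- compound_green: Bystander: green-and-white bar of polishing compound, 35 x 95 x 27 mm, lying; origin at the centre of its underside.
- paste_tin: Bystander: round tin, 69 mm diameter, 28 mm high; origin at the centre of its underside.
- powder_jar: Bystander: jar with a red lid, 57 mm diameter, 64 mm high; origin at the centre of its underside.
- wheel_grey: Bystander: grey abrasive wheel lying flat, 73 mm diameter, 14 mm high; origin at the centre of its underside.
- felt_cone: Bystander: upright felt cone, 30 mm diameter, 48 mm high; origin at the centre of its underside.
- case_12: Bystander: steel watch case lying flat, 46 x 45 x 14 mm; origin at the centre of its underside.
- spindle_key: Bystander: flat open-ended spanner, 28 x 138 x 5 mm; origin at the centre of its underside.
- shaft_key (a point): Lower end of the brass key, 22 mm above the tip, at its outer face, 13 mm from the axis on the shaft's -x side. The key is 6 mm wide and runs from here up to the collar; below it the shank is plain and round. It is hidden while the shaft is in the rest; red lines on the collar and on top of the head point to its side. Axes as shaft.
- hub_keyway (a point): Mouth of the keyway at the boss's top, 13 mm from the bore's axis on the hub's -x side. The keyway is 8 mm wide, reaches 16 mm from the axis and runs the full depth of the bore; a red line on the boss's top marks it. Axes as hub. Shaft and hub have the same yaw when key and keyway match.

How it is judged (in metres and radians):
On the way, in this order (a step that is already met when the one before it is completed fails the run):
1. the shaft is lifted clear of the rest (height (world z) of shaft above 0.06 m and contact force between shaft and rest below 0.1 N and contact force between the fingers and shaft above 1 N), for 0.2 s.
2. the shaft's nose is in the hub's bore (z of shaft in the frame of hub_seat below -0.01 m and horizontal distance between shaft and hub_seat below 0.004 m), for 0.2 s.
At the end, for the whole second after the job is handed in: The shaft stands upright in the hub's bore with its key in the keyway and its collar within 2.5 mm of the boss's top, the ejector pressed in by more than 7.5 mm, the shaft at rest, and the fingers still holding it down (z of shaft_collar in the frame of hub_seat below 0.0025 m and horizontal distance between shaft_collar and hub_seat below 0.0025 m and horizontal distance between shaft and hub_seat below 0.004 m and angle between the x axis of shaft and the x axis of hub, either way round below 0.2 rad and angle between shaft's own z axis and vertical below 0.08 rad and value of joint ejector above 0.0075 m and contact force between the fingers and shaft above 1 N and linear speed of shaft below 0.02 m/s); the arm keeps its last pose, push and grip.
It fails at once if another thing on the bench is moved by more than 30 mm (distance of any of compound_green, paste_tin, powder_jar, wheel_grey, felt_cone, case_12, spindle_key from where it was at the start of the episode above 0.03 m).
It also fails if it takes over 38 s, if anything falls off the work surface, if the arm or the gripper's body presses on something with over 40 N, if the wrist force passes 120 N, or if a joint passes its speed limit or range.

### The arm

A 6-joint arm with a two-finger parallel gripper is mounted at the origin on the work surface; the furniture and walls round the work are solid. World frame = base frame: x ahead of the robot, y to its left, z up, the work surface at z = 0. Lengths are in mm, angles in degrees, forces in N, time in s.
With the tool pointing down it reaches from about 350 to 850 mm from the base axis. Payload 8.1 kg.
Tool frame: the origin (TCP) lies between the finger pads; the fingertips stand 17 mm ahead of it and the grasp point (between the pads) lies 2 mm behind it; z points along the fingers, y is the line along which they close (so a half turn about z gives the same grasp; the last joint's range is limited). The gripper opens to 85 mm and grips with 20 to 120 N. Pads are 22 mm wide; open, the fingers measure 114 mm over their backs; the gripper's body (76 mm by 85 mm) begins 54 mm behind the grasp point. The pads swing forward as they close: fully open they stand 13 mm farther back than shut.
Start: joints at [61.857, 7.471, 85.268, -0, 87.261, -4.893], TCP at [236.832, 551.286, 248.292] pointing down, gripper open.
Joint ranges: [-169.43, 169.43], [-51.17, 129.36], [1.28, 143.12], [-76.62, 256.62], [0, 156.53], [-152.29, 152.29]. Speed limits (degrees/s): [136.94, 136.94, 159.86, 180, 180, 180].

### API

Orientations are given as [roll, pitch, yaw] about the fixed x, y, z axes, in that order (R = Rz(yaw) Ry(pitch) Rx(roll)).
In Python, from bench import sense, snapshot, hand_in, trace, place_of gives the robot as it stands.
- The arm moves only by the shell command python3 -m handwheel 'ROWS' [FORCE]. ROWS is JSON, a list of rows, each a list of 7 numbers: the opening, from -1 (shut) to 1 (fully open), then the shift along the tool's x, y, z in cm, then the turn, a rotation vector about the tool's x, y, z in rad. A call has 1 to 12 rows; each row shifts and turns the commanded pose from where the row before left it, along the tool's axes as they then stand; what a row does not reach is not made up. A row lasts 1/12 s, in which the tool goes at most 41.7 mm and 7.16 degrees, less where a joint would pass 70% of its speed; a pose out of reach is approached as far as the arm can. A call with a gripper value outside its range is refused whole. The fingers move at their own pace and stop on an object; FORCE is the grip in N (left out, the last holds). Time passes only in rows, so rows that do not move let the fingers close. It gives the time, the measured TCP pose, the force, the opening and the grip force at its end, in the units of the state.
- sense(): the state, without advancing time (a new reading comes with each control period).
- snapshot(name): name is "side" or "top"; returns a dict with "image" (384x512x3 uint8, red, green, blue), "intrinsics" (3x3 intrinsics, pixels), "R" (3x3) and "t" (3): a world point X has camera coordinates R X + t. Camera axes: x right, y down, z forward; pixel columns grow to the right and rows downward; lengths in mm; the calibration is good to about 2 mm. A picture is of the moment at which its call begins. There is no depth.
- hand_in(): hands the job in; it is judged then, once.
Trained networks look in a picture, given as the dict that the camera call returned (one of the last four; its "shot" number tells which), for a name from the list of things; names that differ only in an ending like _2 or _b are one class to them, and where a whole thing is asked for, a point or a joint stands for the part that bears it (a point fixed in the world has none). Each returns a list of dicts, best first, with "conf" (0 to 1); they miss things now and then, are a little off and sometimes report something else, mostly with a low value. They report only what shows in the picture. A call takes as long as a camera call.
- trace(picture, query): "pixels" (384x512 bool, what is visible of it).
- place_of(picture, query): "location" ([x, y, z] in mm, in world coordinates, good to about 4 mm: a listed point, or the origin of a listed thing).
The state is a dict: "time": time; "joint_pos": joint angles; "qd": joint speeds; "joint_efforts": joint torques, N m; "tool_pos": TCP position; "tcp_rot": TCP orientation; "ft_force": force on the tool from outside, world axes, zero at the start; "wrist_torque": the same for the moment, N m; "finger_gap": finger opening in mm; "grip_force": force on a finger pad.
Only numpy, scipy, OpenCV 4.12 (cv2) and the standard library are available. Lean on these libraries where they do the work, as an engineer would, in place of code of your own. Each camera call takes 0.05 s, during which the arm holds its last target. There are 200 camera calls.

## Working session

There is one attempt and no reset: what is moved stays moved. The work goes in short steps, Python scripts to look and compute and a shell command to move; the robot and the scene stay as the last step left them, time stands still between calls to the robot, and variables do not carry over. Pictures are saved under pics/ and viewed, at most 10 in all, crops included, and the job is handed in when it is done.

```bash
mkdir -p pics; cat > h.py <<'E'
import numpy as np, cv2
from bench import sense, snapshot, hand_in, trace, place_of
def save(p,n,crop=None,s=1):
    im=p["image"][...,::-1]
    if crop: im=im[crop[1]:crop[3],crop[0]:crop[2]]
    cv2.imwrite("pics/"+n,cv2.resize(im,None,fx=s,fy=s,interpolation=cv2.INTER_CUBIC))
def proj(p,X):
    c=np.array(p["R"])@np.array(X,float)+np.array(p["t"]); u=np.array(p["intrinsics"])@c; return u[:2]/u[2]
def onplane(p,uv,z):
    R=np.array(p["R"]);t=np.array(p["t"]);K=np.array(p["intrinsics"])
    d=R.T@np.linalg.inv(K)@np.array([uv[0],uv[1],1.]); o=-R.T@t
    return o+d*(z-o[2])/d[2]
E
python3 - <<'E'
from h import *
print(sense())
ims=[]
for n in ("side","top"):
    p=snapshot(n); ims.append(p); save(p,n+"0.png",s=1.5)
    print(n,-np.array(p["R"]).T@p["t"], np.array(p["R"])[2])
    for q in ("shaft_head","shaft_collar","rest","hub","hub_seat","hub_keyway","felt_cone","powder_jar"):
        print(q,[(np.round(d["location"],1).tolist(),round(d["conf"],2)) for d in place_of(p,q)[:2]])
E
```

```text
{'time': 0.0, 'joint_pos': array([ 6.18565088e+01,  7.51596715e+00,  8.53291245e+01, -5.20762058e-04,
        8.72624097e+01, -4.89506698e+00]), 'qd': array([-0.01206731,  0.10709895,  0.03051956, -0.06535373, -0.05647584,
        0.0369657 ]), 'joint_efforts': array([-5.98751976e-04, -5.69437373e+01, -5.00522268e+01, -2.54736542e-04,
        1.57691503e-02,  1.27413182e-05]), 'tool_pos': array([236.58530956, 550.81775264, 247.23694068]), 'tcp_rot': array([-1.79892846e+02, -8.65498297e-03,  1.56751593e+02]), 'ft_force': array([ 0.21876457, -0.50726323, -0.37890362]), 'wrist_torque': array([-0.01874537,  0.00192594, -0.0508245 ]), 'grip_force': 0.0, 'finger_gap': 85.70961731420297}
side [  11.42499319 1309.92274883 1081.65194436] [ 0.32237412 -0.75457111 -0.57157446]
shaft_head [([577.3, 261.5, 87.9], 0.69)]
shaft_collar [([571.6, 261.9, 54.2], 0.62)]
rest [([578.7, 267.5, 2.2], 0.58), ([567.3, -260.4, 1.7], 0.19)]
hub [([564.4, -263.1, 1.7], 0.58)]
hub_seat []
hub_keyway []
felt_cone [([733.2, 164.1, -1.7], 0.58)]
powder_jar []
top [ 268.31958088   12.44929812 1628.63456562] [ 0.19096442 -0.00128992 -0.98159611]
shaft_head [([574.9, 264.5, 85.0], 0.42)]
shaft_collar [([580.6, 261.6, 55.7], 0.69)]
rest [([575.1, 262.9, 4.0], 0.7), ([552.8, -255.8, 71.3], 0.48)]
hub [([563.7, -263.0, 0.1], 0.71), ([572.3, 266.5, 88.1], 0.23)]
hub_seat [([567.3, -262.4, 71.0], 0.59), ([751.3, -14.0, -0.6], 0.36)]
hub_keyway [([552.8, -259.2, 72.3], 0.58), ([566.2, -263.0, -0.1], 0.56)]
felt_cone [([734.3, 160.3, -2.8], 0.43)]
powder_jar [([602.9, -389.6, -1.3], 0.7)]
```

```bash
python3 - <<'E'
from h import *
p=snapshot("top"); im=p["image"][...,::-1]
a=[]
for X in ((575,263,100),(565,-263,72)):
    u,v=proj(p,X).astype(int); print(u,v)
    c=im[max(v-30,0):v+30,u-30:u+30]; a.append(cv2.resize(c,(390,390),interpolation=cv2.INTER_CUBIC))
cv2.imwrite("pics/crops.png",np.hstack(a))
E
```

```text
190 185
340 192
```

View pics/top0.png

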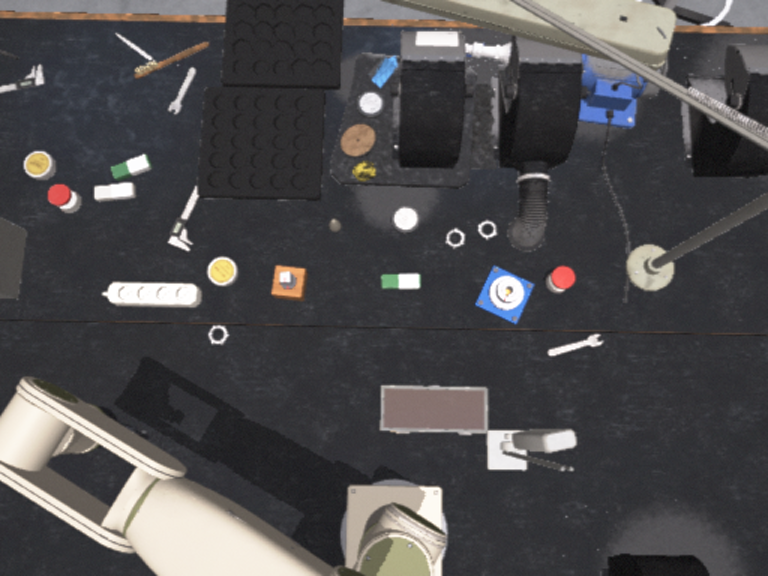

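View pics/crops.png

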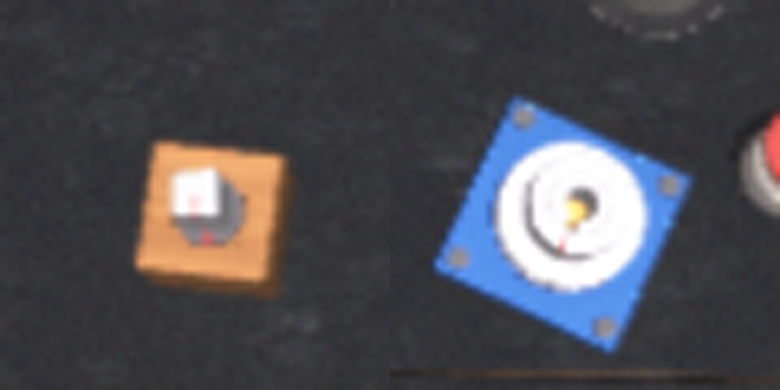

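View pics/side0.png

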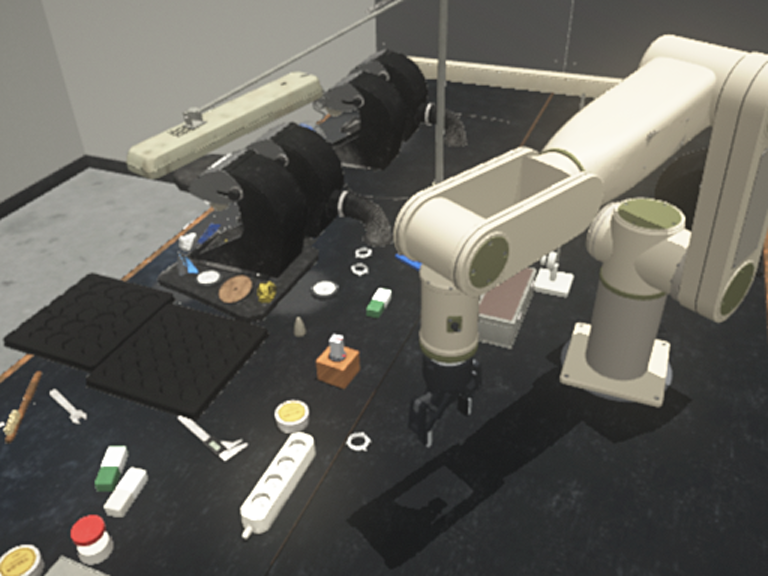

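```bash
python3 - <<'E'
from h import *
def rect(m,p,z):
    c=max(cv2.findContours(m.astype(np.uint8),0,cv2.CHAIN_APPROX_NONE)[0],key=cv2.contourArea)
    P=np.array([onplane(p,q[0],z)[:2] for q in c],np.float32)
    r=cv2.minAreaRect(P); return np.round(np.r_[r[0],r[1],r[2]],1)
p=snapshot("top"); im=p["image"]; h=cv2.cvtColor(im,cv2.COLOR_RGB2HSV)
W=np.zeros(im.shape[:2],bool); u,v=proj(p,(565,-263,12)).astype(int); W[v-28:v+28,u-28:u+28]=1
hub=(W&(h[...,0]>95)&(h[...,0]<130)&(h[...,1]>120)&(h[...,2]>60)); 
print("plate",rect(hub,p,12))
W[:]=0; u,v=proj(p,(575,263,107)).astype(int); W[v-10:v+10,u-10:u+10]=1
hd=W&(im.min(-1)>150); print("head",hd.sum(),rect(hd,p,107))
print(im[v-8:v+8,u-8:u+8].min(-1))
W[:]=0;u,v=proj(p,(575,263,55)).astype(int); W[v-18:v+18,u-18:u+18]=1
rs=W&(h[...,0]<22)&(h[...,1]>80)&(h[...,2]>130); print("rest",rect(rs,p,55))
for k in range(3):
  for n in("top","side"):
    p=snapshot(n)
    for q in ("shaft_head","hub_seat","hub"):
      d=place_of(p,q)
      if d: print(n,q,np.round(d[0]["location"],1))
E
```

```text
plate [ 564.2 -258.9  114.1  113.2   65.4]
head 55 [578.5 264.1  21.2  24.7   1.2]
[[ 52  56  68  90  96  98  90  79  76  74  69  68  64  62  63  60]
 [ 50  60  74 105 113 114 112 110 112 110 109 107 100 100  97  90]
 [ 54  59  82 107 114 115 115 115 116 116 116 116 112 111 111 109]
 [ 51  59  87 104 111 113 119 123 127 130 141 141 123 116 117 114]
 [ 50  61  86 103 108 128 172 191 197 208 231 234 161 116 115 113]
 [ 50  62  94 103 113 174 242 250 250 251 252 250 184 124 115 111]
 [ 57  68 100 105 118 179 247 252 252 252 252 251 187 128 125 113]
 [ 53  69  99 107 118 182 248 252 251 251 252 251 187 119 123 125]
 [ 57  71  99 105 113 182 248 251 230 234 251 251 187 114 124 133]
 [ 60  89 104 107 115 184 249 251 225 232 251 252 191 117 120 131]
 [ 64  91 108 112 121 178 246 250 224 230 250 250 186 115 124 130]
 [ 60  85 101 104 106 108 142 146 125 129 143 150 128 110 119 130]
 [ 63  92 100  98  97  92 116 117 115 115 114 115 119 115 123 131]
 [ 70  94 100 102 102 103 115 126 128 125 117 121 127 127 130 108]
 [ 70  94  99  98  99  99 103 120 131 131 114 119 130 135 117 103]
 [ 79  95 100 102 102 101 101 101 100 113 101  99 103  94  99  95]]
rest [577.5 263.2  72.8  72.6  84.5]
top shaft_head [575.4 267.4  84.8]
top hub_seat [ 563.6 -259.7   72.2]
top hub [ 564.7 -260.2    2.6]
side shaft_head [575.3 263.4  85.9]
side hub [ 567.1 -266.2    1.7]
top shaft_head [575.3 265.3  85.6]
top hub_seat [ 564.8 -259.6   76.1]
top hub [ 564.  -261.6    0. ]
side shaft_head [578.5 263.8  85.8]
side hub_seat [456.5 429.7  -3. ]
side hub [ 570.2 -260.4    0.9]
top shaft_head [573.4 265.5  83.1]
top hub_seat [ 568.5 -263.2   73.5]
top hub [ 5.653e+02 -2.621e+02  1.000e-01]
side shaft_head [578.7 262.7  84.8]
side hub_seat [577.8 255.4   8.8]
side hub [ 566.3 -260.     1. ]
```

```bash
python3 -m handwheel '[[1,0,0,0,0,0,0.115],[1,0,0,0,0,0,0.115],[1,0,0,0,0,0,0.115],[1,0,0,0,0,0,0.115],[1,0,0,0,0,0,0.115],[1,0,0,0,0,0,0.115],[1,0,0,0,0,0,0.115],[1,0,0,0,0,0,0.115],[1,0,0,0,0,0,0.115],[1,0,0,0,0,0,0.113],[1,0,0,0,0,0,0]]' 80; python3 -m handwheel '[[1,-2,2,0,0,0,0],[1,-2.5,3,0,0,0,0],[1,-2.5,3,0,0,0,0],[1,-2.5,3,0,0,0,0],[1,-2.5,3,0,0,0,0],[1,-2.5,3,0,0,0,0],[1,-2.5,3,0,0,0,0],[1,-2.5,3,0,0,0,0],[1,-2.5,3,0,0,0,0],[1,-2.5,3,0,0,0,0],[1,-2.5,3,0,0,0,0],[1,-1.2,1.5,0,0,0,0]]'
```

```text
time: 3.12
tool_pos: [236.8, 551.3, 248.3]
tcp_rot: [180.0, -0.0, 90.7]
ft_force: [-0.5, -0.3, 0.4]
finger_gap: 85.1
grip_force: 0.0
time: 4.12
tool_pos: [579.5, 271.4, 248.2]
tcp_rot: [179.9, 0.1, 91.1]
ft_force: [1.3, 0.8, -0.7]
finger_gap: 85.6
grip_force: 0.0
```

```bash
python3 -m handwheel '[[1,-0.8,0,2,0,0,0],[1,0,0,2.5,0,0,0],[1,0,0,2.5,0,0,0],[1,0,0,1,0,0,0],[1,0,0,0,0,0,0],[1,0,0,0,0,0,0]]'; python3 - <<'E'
from h import *
p=snapshot("top"); save(p,"t1.png",(140,130,260,230),5)
s=sense(); print(s["tool_pos"],s["tcp_rot"]); t=s["tool_pos"]
print((proj(p,(576.5,264,107))-[140,130])*5)
E
```

```text
time: 4.62
tool_pos: [576.4, 267.1, 168.4]
tcp_rot: [-179.9, 0.0, 91.1]
ft_force: [0.4, 0.3, 0.4]
finger_gap: 85.5
grip_force: 0.0
[577.25465719 267.47463902 169.81789453] [ 1.79914255e+02 -2.98544735e-02  9.10692058e+01]
[247.50367082 272.87866612]
```

View pics/t1.png

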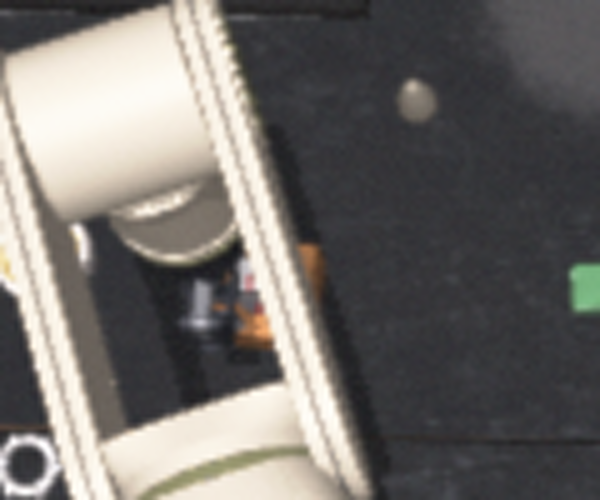

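```bash
python3 -m handwheel '[[1,-0.3,0,2,0,0,0],[1,0,0,2.5,0,0,0],[1,0,0,2.5,0,0,0],[1,0,0,1.5,0,0,0],[1,0,0,0,0,0,0],[-1,0,0,0,0,0,0],[-1,0,0,0,0,0,0],[-1,0,0,0,0,0,0],[-1,0,0,0,0,0,0],[-1,0,0,0,0,0,0],[-1,0,0,0,0,0,0],[-1,0,0,0,0,0,0]]' 80;python3 -m handwheel '[[-1,0,0,0,0,0,0],[-1,0,0,0,0,0,0],[-1,0,0,0,0,0,0]]'
```

```text
time: 5.67
tool_pos: [577.8, 264.4, 85.0]
tcp_rot: [179.9, -0.0, 91.0]
ft_force: [-0.0, 0.4, 5.9]
finger_gap: 23.1
grip_force: 78.8
time: 5.92
tool_pos: [577.8, 264.4, 85.0]
tcp_rot: [179.9, -0.0, 91.0]
ft_force: [-0.7, 0.0, 7.6]
finger_gap: 23.0
grip_force: 78.8
```

```bash
python3 -m handwheel '[[-1,0,0,-1,0,0,0],[-1,0,0,-2,0,0,0],[-1,0,0,-2,0,0,0],[-1,0,0,-2.5,0,0,0],[-1,0,0,-2.5,0,0,0],[-1,0,0,-1.5,0,0,0],[-1,0,0,0,0,0,0],[-1,0,0,0,0,0,0],[-1,0,0,0,0,0,0]]'; python3 - <<'E'
from h import *
T=snapshot("top"); S=snapshot("side")
P=lambda p:np.array(p["intrinsics"])@np.c_[p["R"],p["t"]]
for a,b in (((527,240),(375,240)),((533,175),(345,198))):
    X=cv2.triangulatePoints(P(T),P(S),np.array(a)/1.5,np.array(b)/1.5)[:,0]; print(X[:3]/X[3])
save(S,"s2.png",(200,120,360,300),3.3); 
for q in("hub","hub_seat","shaft_head","shaft"):
  for p in (T,S):
    d=place_of(p,q); print(q,[(np.round(e["location"],1),round(e["conf"],2)) for e in d[:2]])
print(sense()["tool_pos"])
E
```

```text
time: 6.67
tool_pos: [576.0, 263.7, 196.7]
tcp_rot: [-179.9, 0.0, 91.0]
ft_force: [-0.2, 0.7, -1.9]
finger_gap: 23.1
grip_force: 80.3
[ 720.50664296 -319.20146661  -10.79655328]
[ 827.3626023  -314.36829494  117.22483382]
hub [(array([5.778e+02, 2.640e+02, 2.000e-01]), 0.7), (array([ 563.4, -263.9,   -1.4]), 0.68)]
hub [(array([ 5.654e+02, -2.614e+02,  5.000e-01]), 0.72)]
hub_seat [(array([ 570. , -260.3,   72.8]), 0.58)]
hub_seat [(array([ 561.5, -255.3,   68.1]), 0.71)]
shaft_head []
shaft_head [(array([572. , 262.3, 194.9]), 0.55)]
shaft [(array([747.4, -13.3,  -2.3]), 0.45)]
shaft [(array([576.1, 258.2, 122.2]), 0.55)]
[576.69969539 264.03393383 198.08177634]
```

View pics/s2.png

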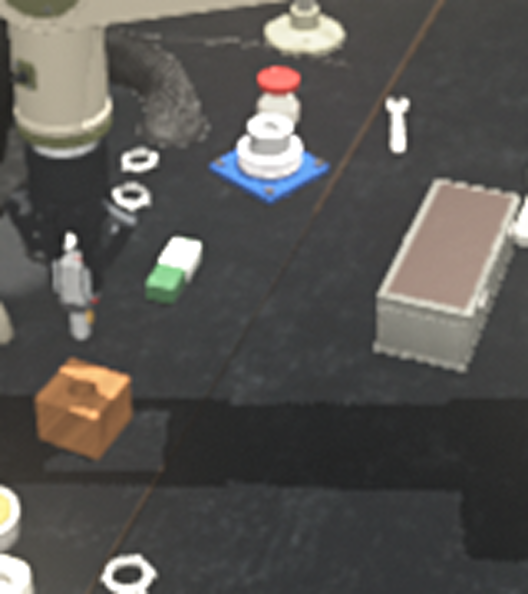

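```bash
python3 -m handwheel '[[-1,-2,0,0,0,0,0],[-1,-3.5,0,0,0,0,0],[-1,-3.5,-0.2,0,0,0,0],[-1,-3.5,-0.2,0,0,0,0],[-1,-3.5,-0.2,0,0,0,0],[-1,-3.5,-0.2,0,0,0,0],[-1,-3.5,-0.2,0,0,0,0],[-1,-3.5,-0.2,0,0,0,0],[-1,-3.5,-0.2,0,0,0,0],[-1,-3.5,-0.2,0,0,0,0],[-1,-3.5,-0.2,0,0,0,0],[-1,-3.5,-0.2,0,0,0,0]]'; python3 -m handwheel '[[-1,-3.5,0,0,0,0,0],[-1,-3.5,0,0,0,0,0],[-1,-3,0,0,0,0,0],[-1,-1.5,0,0,0,0,0],[-1,0,0,0,0,0,0.05],[-1,0,0,0,0,0,0.1],[-1,0,0,0,0,0,0.1],[-1,0,0,0,0,0,0.1],[-1,0,0,0,0,0,0.097],[-1,0,0,0,0,0,0],[-1,0,0,0,0,0,0],[-1,0,0,0,0,0,0]]'; python3 - <<'E'
from h import *
S=snapshot("side");T=snapshot("top")
u=proj(S,(565,-261,90)).astype(int);print(u)
c=(u[0]-50,u[1]-60,u[0]+50,u[1]+40); save(S,"s3.png",c,6)
s=sense(); t=s["tool_pos"]; print(t,s["tcp_rot"],s["ft_force"])
tip=t-[0,0,74]
for X in (tip,tip+[0,0,44],(565.3,-261.3,72)): print(((proj(S,X)-c[:2])*6).round(1))
for q in("hub_seat","shaft","shaft_collar","shaft_head"): print(q,[(np.round(e["location"],1),round(e["conf"],2)) for e in place_of(S,q)[:2]])
E
```

```text
time: 8.17
tool_pos: [563.4, -143.0, 198.6]
tcp_rot: [180.0, 0.0, 91.0]
ft_force: [0.6, 1.3, -1.5]
finger_gap: 23.1
grip_force: 80.3
time: 9.17
tool_pos: [565.7, -256.0, 198.3]
tcp_rot: [-180.0, -0.0, 65.6]
ft_force: [0.1, 1.6, -1.6]
finger_gap: 23.2
grip_force: 80.3
[281 153]
[ 565.6797732  -256.0754316   198.33006014] [ 1.79997054e+02 -1.68741740e-03  6.54950571e+01] [ 0.13840859 -0.01827579 -1.54792347]
[298.2 323.8]
[298.8 267.1]
[300.4 385.8]
hub_seat [(array([ 566.3, -258.2,   70.5]), 0.79), (array([ 554.9, -251.4,  141.6]), 0.46)]
shaft [(array([ 563.5, -264.4,  124. ]), 0.59)]
shaft_collar [(array([ 562. , -258.1,  172.2]), 0.43)]
shaft_head [(array([ 563.6, -256. ,  196.3]), 0.64), (array([ 561.7, -257.6,  166.1]), 0.44)]
```

View pics/s3.png

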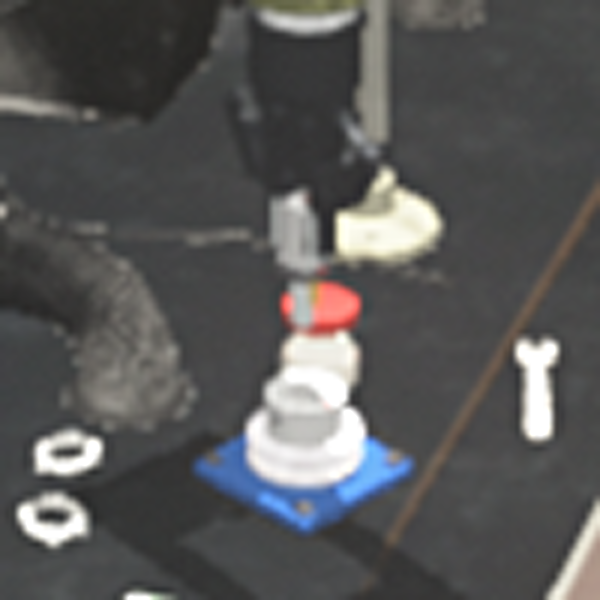

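```bash
python3 -m handwheel '[[-1,-0.41,0.19,1,0,0,0],[-1,0,0,1.5,0,0,0],[-1,0,0,1.5,0,0,0],[-1,0,0,0.5,0,0,0],[-1,0,0,0,0,0,0],[-1,0,0,0,0,0,0]]'; python3 - <<'E'
from h import *
S=snapshot("side");T=snapshot("top")
u=proj(S,(565,-261,90)).astype(int)
c=(u[0]-40,u[1]-30,u[0]+40,u[1]+30); a=S["image"][c[1]:c[3],c[0]:c[2],::-1]
save(S,"s4.png",c,10)
s=sense(); t=s["tool_pos"]; print(t,s["tcp_rot"],s["ft_force"])
tip=t-[0,0,74]
for X in (tip,tip+[0,0,44],(565.5,-260.5,72),(565.5,-260.5,12)): print(((proj(S,X)-c[:2])*10).round(1))
im=S["image"];h=cv2.cvtColor(im,cv2.COLOR_RGB2HSV)
m=(h[...,0]>95)&(h[...,0]<130)&(h[...,1]>120)&(h[...,2]>60); W=np.zeros_like(m); W[u[1]-10:u[1]+45,u[0]-30:u[0]+30]=1; m&=W
q=np.argwhere(m); P=np.array([onplane(S,(b,a),12)[:2] for a,b in q],np.float32)
print(cv2.minAreaRect(P))
E
```

```text
time: 9.97
tool_pos: [565.4, -260.8, 152.9]
tcp_rot: [-179.9, -0.0, 65.4]
ft_force: [0.3, 0.4, -2.4]
finger_gap: 23.2
grip_force: 80.3
[ 566.18587677 -261.15371951  154.37113049] [1.79908574e+02 9.70370375e-03 6.53665580e+01] [-0.19206919 -0.76985073 -1.15978793]
[398.8 325.5]
[400.  233.5]
[399.6 343.8]
[398.1 464.8]
((562.2230224609375, -255.18307495117188), (120.3470230102539, 120.82280731201172), 65.69702911376953)
```

View pics/s4.png

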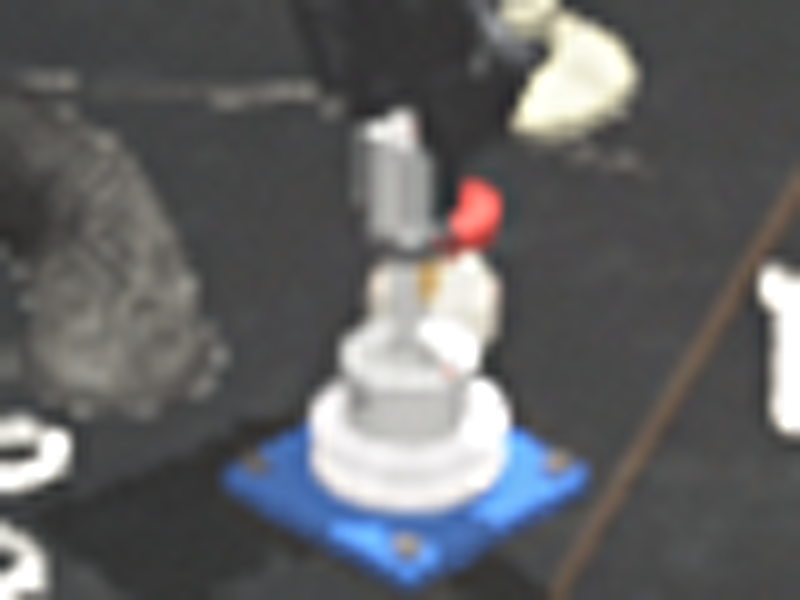

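```bash
python3 -m handwheel '[[-1,0,0,0.4,0,0,0],[-1,0,0,0.4,0,0,0],[-1,0,0,0.3,0,0,0],[-1,0,0,0,0,0,0],[-1,0,0,0,0,0,0]]'; python3 -c "
from bench import sense;s=sense();print(s['tool_pos'],s['wrist_torque'])"
```

```text
time: 10.48
tool_pos: [565.4, -260.6, 141.8]
tcp_rot: [-180.0, -0.0, 65.4]
ft_force: [0.4, 0.5, -0.6]
finger_gap: 23.7
grip_force: 80.3
[ 565.36150354 -260.58548298  141.84139875] [-0.01809018 -0.02245615 -0.00843691]
```

```bash
python3 -m handwheel '[[-1,0,0,0.3,0,0,0],[-1,0,0,0.3,0,0,0],[-1,0,0,0.3,0,0,0],[-1,0,0,0.2,0,0,0],[-1,0,0,0,0,0,0],[-1,0,0,0,0,0,0]]'; python3 -c "
from bench import sense;s=sense();print(s['tool_pos'],s['wrist_torque'])"
```

```text
time: 10.98
tool_pos: [565.3, -260.6, 130.7]
tcp_rot: [-179.9, -0.0, 65.4]
ft_force: [-0.2, 1.5, -3.8]
finger_gap: 23.0
grip_force: 80.3
[ 565.32677292 -260.55347988  130.70149046] [ 0.3611448   0.06733997 -0.0060429 ]
```

```bash
python3 -m handwheel '[[-1,0.06,-0.03,0,0,0,0],[-1,0,0,0.2,0,0,0],[-1,0,0,0.2,0,0,0],[-1,0,0,0,0,0,0]]'; python3 -c "
from bench import sense;s=sense();print(s['tool_pos'],s['wrist_torque'],s['ft_force'])"; python3 -m handwheel '[[-1,0,0,0.2,0,0,0],[-1,0,0,0.2,0,0,0],[-1,0,0,0,0,0,0],[-1,0,0,0,0,0,0]]'; python3 -c "
from bench import sense;s=sense();print(s['tool_pos'],s['wrist_torque'],s['ft_force'])"
```

```text
time: 11.32
tool_pos: [565.5, -260.2, 126.9]
tcp_rot: [-180.0, 0.0, 65.4]
ft_force: [-0.8, 0.6, -2.1]
finger_gap: 23.1
grip_force: 80.4
[ 565.48402653 -260.17308945  126.8980475 ] [ 0.03629047  0.0181494  -0.03817659] [-0.75424191  0.56247833 -2.06689248]
time: 11.65
tool_pos: [565.5, -260.1, 123.0]
tcp_rot: [-180.0, 0.0, 65.4]
ft_force: [-0.5, -0.4, -1.7]
finger_gap: 23.0
grip_force: 80.4
[ 565.50541963 -260.0995359   123.04046146] [ 0.00458155  0.00301541 -0.05144838] [-0.53786583 -0.41642164 -1.69239177]
```

```bash
python3 -m handwheel '[[-1,0,0,0.2,0,0,0],[-1,0,0,0.3,0,0,0],[-1,0,0,0.3,0,0,0],[-1,0,0,0,0,0,0],[-1,0,0,0,0,0,0]]'; python3 -c "
from bench import sense;s=sense();print(s['tool_pos'],s['wrist_torque'],s['ft_force'])"
```

```text
time: 12.07
tool_pos: [565.4, -260.0, 114.8]
tcp_rot: [-180.0, -0.0, 65.4]
ft_force: [-0.3, 0.7, -2.1]
finger_gap: 23.2
grip_force: 80.4
[ 565.37249361 -260.01463319  114.79652363] [ 0.02941101  0.07275756 -0.03129541] [-0.32929986  0.68053279 -2.07967454]
```

```bash
python3 -m handwheel '[[-1,0,0,0.3,0,0,0],[-1,0,0,0.3,0,0,0],[-1,0,0,0.3,0,0,0],[-1,0,0,0.2,0,0,0],[-1,0,0,0.1,0,0,0],[-1,0,0,0,0,0,0],[-1,0,0,0,0,0,0]]' 100; python3 -c "
from bench import sense;s=sense();print(s['tool_pos'],s['wrist_torque'],s['ft_force'])"
```

```text
time: 12.65
tool_pos: [565.9, -260.2, 103.9]
tcp_rot: [180.0, 0.0, 65.4]
ft_force: [-1.7, 3.2, 5.4]
finger_gap: 23.0
grip_force: 98.9
[ 565.86135177 -260.20653507  103.86508842] [ 0.38093074  0.45242906 -0.03343199] [-1.72098404  3.18361605  5.35001437]
```

```bash
python3 -m handwheel '[[-1,0,0,0.1,0,0,0],[-1,0,0,0.1,0,0,0],[-1,0,0,0.1,0,0,0],[-1,0,0,0,0,0,0],[-1,0,0,0,0,0,0]]'; python3 -c "
from bench import sense;s=sense();print(s['tool_pos'],s['wrist_torque'],s['ft_force'])"
```

```text
time: 13.07
tool_pos: [566.0, -260.2, 102.0]
tcp_rot: [179.9, 0.0, 65.4]
ft_force: [-6.6, 3.8, 13.1]
finger_gap: 22.8
grip_force: 100.0
[ 565.96474408 -260.1886498   101.99761586] [0.78196687 1.16165618 0.04164654] [-6.61795808  3.75164352 13.10378207]
```

```bash
python3 -m handwheel '[[-1,0,-0.07,0,0,0,0],[-1,0,0,0.07,0,0,0],[-1,0,0,0.07,0,0,0],[-1,0,0,0,0,0,0],[-1,0,0,0,0,0,0]]'; python3 - <<'E'
from h import *
s=sense();print(s['tool_pos'],s['wrist_torque'],s['ft_force'])
S=snapshot("side");u=proj(S,(565,-261,90)).astype(int);c=(u[0]-40,u[1]-30,u[0]+40,u[1]+30);save(S,"s5.png",c,10)
for q in("hub_seat","shaft_collar"): print(q,[(np.round(e["location"],1),round(e["conf"],2)) for e in place_of(S,q)[:2]])
E
```

```text
time: 13.48
tool_pos: [565.9, -260.2, 102.0]
tcp_rot: [179.9, 0.0, 65.4]
ft_force: [-7.4, 5.3, 19.6]
finger_gap: 23.1
grip_force: 100.9
[ 565.91512079 -260.16893525  102.00683725] [1.03980328 1.60506519 0.0619138 ] [-7.39086191  5.32112848 19.63957377]
hub_seat [(array([ 565.2, -259.5,   68.8]), 0.6), (array([ 561.4, -260.2,   71.6]), 0.38)]
shaft_collar [(array([ 561.1, -261.8,   71.8]), 0.59)]
```

View pics/s5.png

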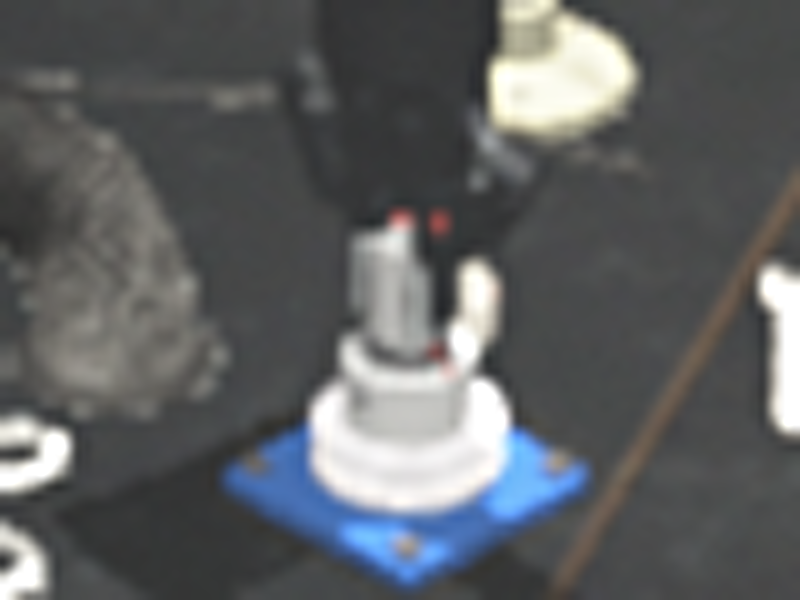

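The picture shows the collar flat on the boss, with the red lines on collar and hub meeting at about (440, 360). The height has stopped at 102 mm, which is the expected home position, while the push has risen to about 20 N. That means the collar is seated.

```bash
python3 -c "
from bench import hand_in;print(hand_in())"
```

```text
the job is handed in; nothing more can be done
None
```

I handed the job in with the shaft gripped and pressed home at about 13.5 s of the 38 s allowed: key in the keyway, collar down on the hub, and no contact with the other things on the bench; the hand-in call returned no verdict.

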